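Pin the hold-down bar of a test jig and reset its cutout

ROBOT

A 7-joint arm with a two-finger parallel gripper is mounted at the origin on a cart in front of the work surface, level with it; the furniture and walls round the work are solid. World frame = base frame: x ahead of the robot, y to its left, z up, the work surface at z = 0. Lengths are in m, angles in rad, forces in N, time in s.
With the tool pointing down it reaches from about 0.35 to 0.9 m from the base axis. Payload 7.2 kg.
Tool frame: the origin (TCP) lies at the very end of the fingers, on their centre line; the grasp point (between the pads) lies env.grasp_offset behind it (env.grasp_offset is the distance from the TCP to the grasp point, in m); z points along the fingers, y is the line along which they close (so a half turn about z gives the same grasp; the last joint's range is limited). The gripper opens to 88 mm and grips with 3 to 60 N. Pads are 20 mm wide; open, the fingers measure 115 mm over their backs; the gripper's body (75 mm by 178 mm) begins 61 mm behind the grasp point.
Start: joints at [-0.068, 0.411, -0.013, 1.596, 0.006, 1.134, -0.082], TCP at [0.625, -0, 0.223] pointing down, gripper open.
Joint ranges: [-2.95, 2.95], [-0.29, 1.99], [-1.47, 1.44], [0.14, 2.54], [-1.03, 4.17], [0.13, 1.85], [-2.86, 2.86]. Speed limits (rad/s): [2.39, 2.39, 3.01, 3.01, 3.14, 3.14, 3.14].

INTERFACE

Orientations are given as a unit quaternion [x, y, z, w].
In Python, from cell import env, command_gripper, kin, get_image, camera_info, workorder, telemetry gives the robot as it stands. Calls block until the motion is done:
- env.goto(position, orientation): joint-space move of the TCP to a pose.
- env.servo_line(position, frame=None, velocity=0.15, until_force=None): straight line of the TCP; frame=None keeps the orientation; velocity is the mean speed in m/s. With until_force (N) it stops when the force on the tool has changed by that much, and returns True; else False.
- env.move_j(angles): joint-space move.
- command_gripper(opening, newtons=None): opening from 0.0 (shut) to 1.0 (fully open); newtons is the grip in N (None keeps the last); returns when the fingers have stopped.
- env.pause(seconds).
- kin.inverse_kinematics(position, orientation): joint angles nearest the present ones, or None.
- get_image(name): name is "scene" or "side" or "wrist"; returns (picture, depth): 480x640x3 uint8, red, green, blue; 480x640 float32, m along the optical axis (not along the pixel's ray), 0 where there is no reading.
- camera_info(name): a dict with "fx", "fy", "cx", "cy" (pixels), "cam_to_world" (4x4, takes a point from camera to world coordinates). Camera axes: x right, y up, looking along -z (the intrinsics and any distortion apply to the point x, -y, -z); pixel columns grow to the right and rows downward; lengths in m; the calibration is good to about 2 mm. A picture is of the moment at which its call begins: read the wrist's pose just before it. camera_info takes no time and is no camera call; for the wrist camera it gives the pose at the moment of the call.
A pose or a line that the arm cannot do raises env.PlanningError and nothing moves.
- workorder.job_done(): hands the job in; it is judged then, once.
Readings, each from a call of its own:
- telemetry.current_time(): time.
- telemetry.current_joint_pos(): joint angles.
- telemetry.current_joint_velocities(): joint speeds.
- telemetry.current_tau(): joint torques, N m.
- telemetry.current_position(): TCP position.
- telemetry.current_eef_rot(): TCP orientation.
- telemetry.current_force(): force on the tool from outside, world axes, zero at the start.
- telemetry.current_torque(): the same for the moment, N m.
- telemetry.current_gripper_width(): opening from 0.0 (shut) to 1.0 (fully open).
- telemetry.current_grasp_force(): force on a finger pad.
Only numpy, scipy, OpenCV 4.12 (cv2) and the standard library are available. Lean on these libraries where they do the work, as an engineer would, in place of code of your own. Each camera call takes 0.05 s, during which the arm holds its last target. There are 200 camera calls.

TASK

The hold-down bar of the heat sink test jig has come undone and tripped the thermal cutout. Swing the yellow bar fully into the blue yoke, put the orange-handled pin down through both ears and the bar's eye until its collar is fully home, then reset the cutout by pushing its tripped lever fully off (to the red mark) and after that fully on (to the green mark). Let go of everything and leave the tin, the tape and the cutters where they are.

Things in the scene. Friction and masses are not known exactly. Their poses are not given: they have to be found in the camera images.
- jig: Fixed jig: aluminium base plate 120 (x) x 250 (y) x 10 mm, origin at the centre of its underside, on the table. A heat sink stands in its middle (top 37 mm above the table). The bar's vertical pivot is at jig x = 0, y = +80 mm; the blue yoke is at y = -70 mm, open to jig -x and closed behind (+x) by a web.
- yoke_hole (a point): Centre of the mouth of the upper ear's vertical hole, on its top face, 59.5 mm above the table (jig x = 0, y = -70 mm); axes as the jig's. Two level ears 40 x 36 x 8 mm, one above the other (30.5 to 38.5 and 51.5 to 59.5 mm above the table), each with a 13 mm chamfered through hole, in line; free below to 10 mm.
- bar (a joint): Angle q of the yellow bar about its pivot. 0 = fully in the yoke against its stop, along jig -y, eye in line with the ears' holes; grows as it swings out to jig -x (at most 1.1 rad). A point d from the pivot lies at jig x = -d sin q, y = 80 mm - d cos q. Bar 24 mm wide, 40 to 50 mm above the table; stays where left; about 2 N at its knob moves it.
- bar_knob (a point): Black upright grip knob on the bar, 20 mm diameter, 75 mm from the pivot; this point is on its axis, 71 mm above the table; the knob runs from 50 to 86 mm (its grip from 64 mm up, narrower below).
- bar_eye (a point): Centre of the top of the round eye at the bar's end, 150 mm from the pivot, 50 mm above the table; outer diameter 34 mm, hole 14 mm.
- pin: Loose steel pin with an orange handle, about 60 g, at the start upright in its stand. Origin: centre of the collar's underside; z along the pin to the handle. Below: 10 mm shank, 38 mm long, its last 7 mm tapered to 5 mm. Above: collar of 24 mm diameter, 4 mm thick, then the handle, 18 mm diameter, up to 36 mm.
- pin_stand: Fixed grey block 56 x 56 x 45 mm with a 13 mm vertical hole in its middle that holds the pin, the collar resting on its top face. Origin: centre of the underside, on the table.
- cutout: Fixed thermal cutout: grey box 74 (x) x 56 (y) x 50 mm on a foot 90 x 56 mm, origin at the centre of the underside, on the table. On its top a red mark at -x (off) and a green mark at +x (on).
- lever (a joint): Angle of the cutout's lever about a level hinge along cutout y, 46 mm above the table, over the cutout's origin. 0 = fully off (leans 0.5 rad to cutout -x, the red mark), 0.5 = upright, 1.0 = fully on (leans 0.5 rad to +x, the green mark); stops at 0 and 1. Tripped, it stands near the middle. Stays where left; about 1.5 N at the tip moves it.
- lever_tip (a point): Centre of the lever's red cross grip, 60 mm from the hinge: a roll of 16 mm diameter, 26 mm long along the cutout's y.
- flux_tin: Bystander: round tin with a yellow lid, 56 mm diameter, 23 mm high, origin at the centre of its underside.
- insulating_tape: Bystander: roll of blue tape, 67 mm diameter, 19 mm high, origin at the centre of its underside.
- side_cutters: Bystander: side cutters with red handles lying flat, 53 x 131 x 12 mm, origin at the centre of the underside, y along the tool.
Not all that is in view belongs to the job. What is shaped like the cutout but turquoise is not meant.

How it is judged:
On the way, in this order (a step that is already met when the one before it is completed fails the run):
1. the bar is swung into the yoke (value of joint bar below 0.06 rad), for 0.2 s.
2. the pin stands fully home through both ears and the eye (z of pin in the frame of yoke_hole below 0.004 m and horizontal distance between pin and yoke_hole below 0.005 m and angle between pin's own z axis and vertical below 0.15 rad and value of joint bar below 0.06 rad), for 0.2 s.
3. the lever is pushed fully off (value of joint lever below 0.1 rad), for 0.05 s.
4. the lever is thrown fully on (value of joint lever above 0.88 rad), for 0.1 s.
At the end, for the whole second after the job is handed in: The bar is in the yoke (within 0.06 rad of its stop); the pin stands at rest through both ears and the eye, upright within 0.15 rad, its collar within 4 mm of the upper ear's top and within 5 mm of the hole's centre; the cutout's lever is on (over 0.88 of 1.0 rad) (all of step 2 and z of pin in the frame of yoke_hole above -0.004 m and linear speed of pin below 0.02 m/s and value of joint lever above 0.88 rad); the robot touches nothing.
It fails at once if the flux tin, the tape or the side cutters are moved by more than 30 mm (distance of any of flux_tin, insulating_tape, side_cutters from where it was at the start of the episode above 0.03 m).
It also fails if it takes over 58 s, if anything falls off the work surface, if the arm or the gripper's body presses on something with over 40 N, if the wrist force passes 120 N, or if a joint passes its speed limit or range.

## Working session

There is one attempt and no reset: what is moved stays moved. The work goes in short steps, each a Python script; the robot and the scene stay as the last script left them, time stands still between calls to the robot, and variables do not carry over. Pictures are saved under pics/ and viewed, at most 10 in all, crops included, and the job is handed in when it is done.

```bash
ls; mkdir -p pics
cat > h.py <<'E'
from cell import env, command_gripper, kin, get_image, camera_info, workorder, telemetry
import numpy as np, cv2
def cloud(name):
    ci=camera_info(name); im,d=get_image(name)
    v,u=np.mgrid[0:480,0:640]
    P=np.stack([(u-ci['cx'])/ci['fx']*d,-(v-ci['cy'])/ci['fy']*d,-d,np.ones_like(d)],-1)
    W=(P@np.array(ci['cam_to_world']).T)[...,:3]; W[d==0]=np.nan
    return im,d,W
def save(n,im): cv2.imwrite('pics/'+n,cv2.cvtColor(im,cv2.COLOR_RGB2BGR))
E
python3 - <<'E'
from h import *
for n in ('scene','side'):
    ci=camera_info(n); print(n,{k:(np.round(v,3).tolist()) for k,v in ci.items() if not isinstance(v,str)})
    im,d,W=cloud(n); save(n+'0.png',im); np.savez(n+'0.npz',im=im,d=d,W=W)
print(env.grasp_offset,telemetry.current_time(),telemetry.current_eef_rot())
E
```

```text
pics
scene {'fx': 473.399, 'fy': 473.399, 'cx': 322.172, 'cy': 248.343, 'cam_to_world': [[0.802, 0.324, -0.501, 0.001], [-0.597, 0.405, -0.693, -0.784], [-0.022, 0.855, 0.518, 0.645], [0.0, 0.0, 0.0, 1.0]]}
side {'fx': 456.248, 'fy': 456.248, 'cx': 322.08, 'cy': 243.839, 'cam_to_world': [[0.971, 0.106, -0.213, 0.289], [-0.238, 0.415, -0.878, -1.006], [-0.005, 0.904, 0.428, 0.574], [0.0, 0.0, 0.0, 1.0]]}
0.0187 0.1 [ 7.07099026e-01  7.07114174e-01 -5.48200371e-04 -4.60431842e-04]
```

View pics/scene0.png

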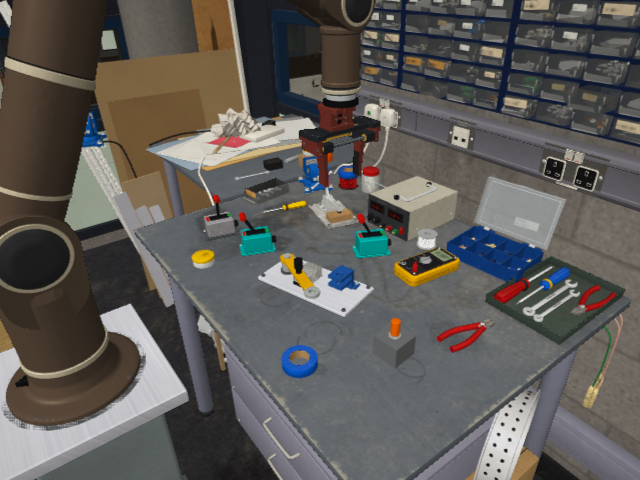

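View pics/side0.png

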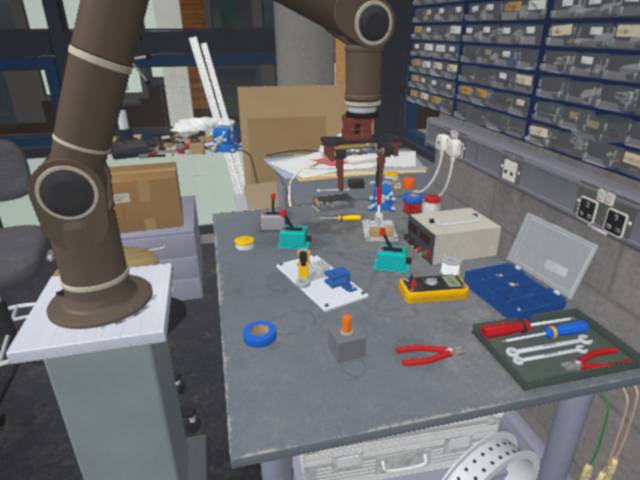

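The scene view shows the jig plate at about (315,285), with the blue yoke at (343,277), the yellow bar from (288,262) to its eye at (313,290), and the knob at (298,265). The pin and stand are at (395,340), the grey cutout is at (218,222) with its lever tip at (216,201), and the turquoise boxes are decoys.

Run:
```python
from h import *
for n in ('scene','side'):
    f=np.load(n+'0.npz'); im,W=f['im'],f['W']; hsv=cv2.cvtColor(im,cv2.COLOR_RGB2HSV)
    H,S,V=[hsv[...,i].astype(int) for i in range(3)]
    def rep(t,m,box,zmin,zmax):
        b=np.zeros_like(m); b[box[1]:box[3],box[0]:box[2]]=1
        m=m&b&(W[...,2]>zmin)&(W[...,2]<zmax); p=W[m]
        if len(p)<3: print(t,len(p)); return
        print(n,t,len(p),'med',np.median(p,0).round(4),'min',np.percentile(p,3,0).round(4),'max',np.percentile(p,97,0).round(4))
        return p
    J=(255,240,380,315) if n=='scene' else (270,240,375,312)
    C=(198,190,238,240) if n=='scene' else (255,190,284,235)
    P=(365,310,425,365) if n=='scene' else (322,308,372,362)
    rep('yoketop',(abs(H-110)<12)&(S>120),J,.055,.064)
    p=rep('plate',(S<60)&(V>140),J,.004,.015)
    hull=cv2.minAreaRect(p[:,:2].astype(np.float32)); print('plate rect',hull, cv2.boxPoints(hull).round(3).tolist())
    p=rep('bar',(abs(H-24)<6)&(S>120),J,.044,.056)
    c,dv=p[:,:2].mean(0),np.linalg.svd(p[:,:2]-p[:,:2].mean(0))[2][0]; print('bar axis',c,dv)
    rep('knob',(V<60),J,.06,.095)
    rep('knobtop',(V<80),J,.080,.095)
    rep('handle',(abs(H-12)<8)&(S>150),P,.05,.1); rep('handletop',(abs(H-12)<8)&(S>150),P,.077,.1)
    p=rep('standtop',(S<60),P,.04,.049); print(cv2.minAreaRect(p[:,:2].astype(np.float32)))
    p=rep('cuttop',(S<60),C,.044,.056); print(cv2.minAreaRect(p[:,:2].astype(np.float32)))
    rep('lever',((H<8)|(H>172))&(S>140),C,.075,.13)
    rep('foot',(S<60),C,.004,.04)
    rep('redmark',((H<8)|(H>172))&(S>120),C,.045,.058)
    rep('green',(abs(H-60)<18)&(S>90),C,.045,.058)
    x0,y0,x1,y1=(190,180,440,380) if n=='scene' else (230,180,430,370)
    save(n+'crop.png',cv2.resize(im[y0:y1,x0:x1],None,fx=3,fy=3,interpolation=cv2.INTER_CUBIC))
```

```text
scene yoketop 225 med [ 0.5402 -0.108   0.0586] min [ 0.5146 -0.1281  0.0555] max [ 0.5634 -0.0883  0.0606]
scene plate 1939 med [ 0.5019 -0.0936  0.0093] min [ 0.4344 -0.1656  0.0056] max [0.585  0.0616 0.0117]
plate rect ((0.5120373964309692, -0.0431082546710968), (0.12156905233860016, 0.25077739357948303), 17.63115882873535) [[0.41600000858306885, 0.057999998331069946], [0.492000013589859, -0.1809999942779541], [0.6079999804496765, -0.14399999380111694], [0.5320000052452087, 0.0949999988079071]]
scene bar 341 med [ 0.4718 -0.044   0.0493] min [ 0.4531 -0.0947  0.0455] max [0.4991 0.0392 0.0517]
bar axis [ 0.47234885 -0.03297029] [0.19235309 0.98132578]
scene knob 97 med [ 0.4696 -0.0447  0.0782] min [ 0.4639 -0.0493  0.062 ] max [ 0.4798 -0.0313  0.0864]
scene knobtop 47 med [ 0.4719 -0.0407  0.0846] min [ 0.4642 -0.0493  0.0808] max [ 0.4811 -0.0303  0.0869]
scene handle 156 med [ 0.4957 -0.3215  0.0719] min [ 0.4915 -0.3271  0.0515] max [ 0.5074 -0.3122  0.0815]
scene handletop 54 med [ 0.4998 -0.319   0.0797] min [ 0.4933 -0.3257  0.0779] max [ 0.5087 -0.3105  0.0819]
scene sta
[... 1891 characters left out ...]
op 507 med [ 0.4975 -0.3297  0.0463] min [ 0.4745 -0.3484  0.041 ] max [ 0.5298 -0.2927  0.0483]
((0.5025990605354309, -0.3184135854244232), (0.05745207518339157, 0.05995827168226242), 6.070254802703857)
side cuttop 151 med [0.4484 0.3072 0.0514] min [0.4168 0.2865 0.0447] max [0.4758 0.3523 0.055 ]
((0.44318458437919617, 0.2767123579978943), (0.1568339467048645, 0.06760150194168091), 80.82688903808594)
side lever 43 med [0.4573 0.3064 0.1071] min [0.4487 0.1821 0.0967] max [0.4655 0.32   0.1153]
side foot 253 med [0.4422 0.2989 0.0206] min [0.4094 0.2891 0.0042] max [0.4784 0.3653 0.0383]
side redmark 9 med [0.4611 0.3198 0.0532] min [0.4225 0.1944 0.0512] max [0.4781 0.335  0.0552]
green 0
```

View pics/scenecrop.png

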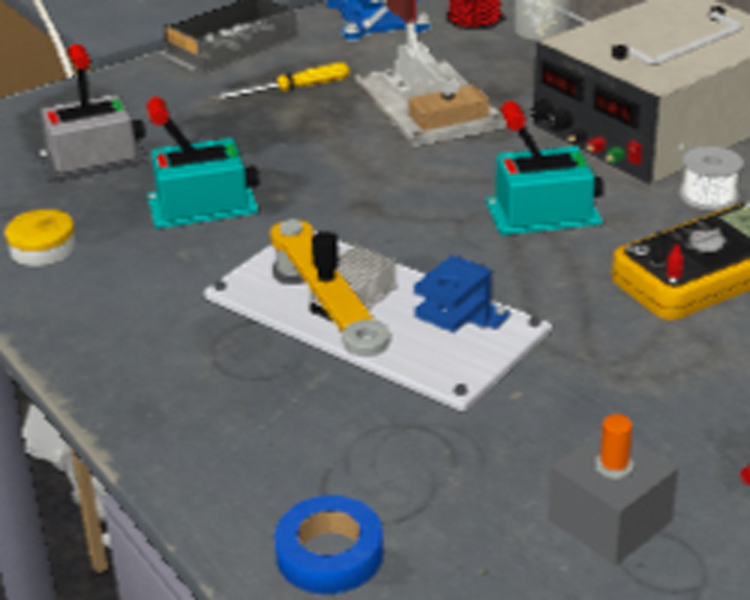

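The enlarged crop confirms the layout. The bar has its pivot at crop (290,230), the knob at (325,255) and the eye at (365,335). The yoke opens toward the eye, and the grey cutout's lever stands near upright at (80,58).

The numbers agree with the given sizes: the plate is 0.1216 x 0.2508 m, the stand top is at z = 0.045, and knob to pivot is 75 mm. Next I move in to check from near.

```bash
cat >> h.py <<'E'
from scipy.spatial.transform import Rotation as Ro
def quat(a): # tool down, finger closing line at world angle a
    c,s=np.cos(a),np.sin(a)
    return Ro.from_matrix(np.array([[-s,c,0],[c,s,0],[0,0,-1]])).as_quat()
JC=np.array([.512,-.043]); YAW=.307
def jig(x,y): c,s=np.cos(YAW),np.sin(YAW); return JC+[c*x-s*y,s*x+c*y]
def knob(q,d=.075): return jig(-d*np.sin(q),.08-d*np.cos(q))
def st(): print('t',round(telemetry.current_time(),2),'p',np.round(telemetry.current_position(),4),'F',np.round(telemetry.current_force(),1),'w',round(telemetry.current_gripper_width(),3))
E
python3 - <<'E'
from h import *
print(jig(0,-.07),jig(0,.08),knob(.52))
env.goto([*(knob(.52)+[0.015,-.03]),.22],quat(YAW-.52)); st()
im,d,W=cloud('wrist'); save('w1.png',im); np.savez('w1.npz',im=im,d=d,W=W)
ci=camera_info('wrist'); print(np.round(ci['cam_to_world'],3).tolist(),ci['fx'])
E
```

```text
[ 0.53315402 -0.10972711] [0.48782398 0.03325956] [ 0.4719695  -0.04004553]
t 0.77 p [ 0.4875 -0.0699  0.2205] F [0.9 1.1 0.4] w 0.999
[[0.978, 0.203, 0.051, 0.502], [-0.21, 0.948, 0.241, -0.005], [0.0, -0.247, 0.969, 0.383], [0.0, 0.0, 0.0, 1.0]] 397.6599363561649
```

View pics/w1.png

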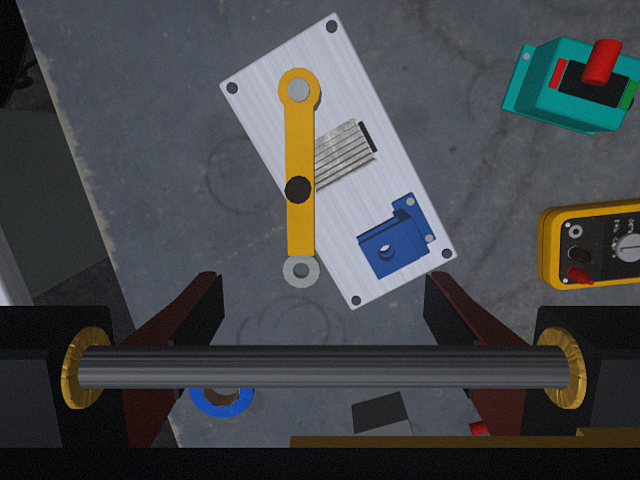

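The wrist view shows the knob top at (298,189), the eye's hole at (301,270), the yoke hole at (387,251) and the pivot at (299,91). I cast these rays onto their heights and compare them with the jig frame.

```bash
cat >> h.py <<'E'
def ray(ci,u,v,z):
    M=np.array(ci['cam_to_world']); r=M[:3,:3]@[(u-ci['cx'])/ci['fx'],-(v-ci['cy'])/ci['fy'],-1]; o=M[:3,3]
    return (o+r*(z-o[2])/r[2])[:2]
E
python3 - <<'E'
from h import *
ci=camera_info('wrist'); print({k:v for k,v in ci.items() if k not in('cam_to_world',)})
f=np.load('w1.npz'); im,W=f['im'],f['W']; hsv=cv2.cvtColor(im,cv2.COLOR_RGB2HSV).astype(int)
y0,x0=240,374; b=hsv[y0:264,x0:402]; m=~((abs(b[...,0]-110)<12)&(b[...,1]>100))
print('\n'.join(''.join('#' if q else '.' for q in r) for r in m))
e=(hsv[254:290,280:322,1]<60)
K=(hsv[170:206,280:318,2]<70); v,u=np.nonzero(K); print('knob px',u.min()+280,u.max()+280,v.min()+170,v.max()+170)
for t,u,v,z in(('knob',298,189,.086),('eye',301,270,.05),('hole',387,251,.0595),('pivot',299,91,.055),('c1',335,13,.01),('c2',220,83,.01),('c3',456,255,.01),('c4',352,309,.01)): print(t,ray(ci,u,v,z).round(4), W[v,u].round(4))
B=cv2.inRange(hsv.astype(np.uint8),(0,0,120),(179,70,255)); c=max(cv2.findContours(B,0,2)[0],key=cv2.contourArea)
c=c[:,0]; P=np.array([ray(ci,u,v,.01) for u,v in c],np.float32); print(cv2.minAreaRect(P))
print('holes model',jig(0,-.07),'knob',knob(.52),'eye',knob(.52,.15))
E
```

```text
{'fx': 397.6599363561649, 'fy': 397.6599363561649, 'cx': 323.3191340727545, 'cy': 238.16849005837776}
............................
............................
............................
............................
............................
..........#####.............
........#######.............
........#######.............
.......#######..............
......########..............
......######................
............................
............................
............................
............................
............................
............................
............................
............#...............
............................
............................
............................
............................
............................
knob px 285 310 176 203
knob [ 0.4754 -0.0379] [ 0.475  -0.0382  0.087 ]
eye [ 0.4587 -0.1121] [ 0.4518 -0.1282  0.0013]
hole [ 0.5349 -0.1079] [ 0.5368 -0.1159  0.0358]
pivot [0.4906 0.0328] [0.4901 0.0324 0.0553]
c1 [0.5328 0.0922] [0.5324 0.0919 0.0097]
c2 [0.4225 0.059 ] [0.4218 0.0589 0.0089]
c3 [ 0.6053 -0.1418] [ 0.6047 -0.1423  0.0103]
c4 [ 0.4948 -0.1765] [ 0.4942 -0.1768  0.0103]
((0.5135131478309631, -0.04201388359069824), (0.11869320273399353, 0.24852654337882996), 17.257848739624023)
holes model [ 0.53315402 -0.10972711] knob [ 0.4719695  -0.04004553] eye [ 0.45611502 -0.11335061]
```

```bash
sed -i 's/^JC=.*/JC=np.array([.5135,-.042]); YAW=.304/' h.py
python3 - <<'E'
from h import *
q0=.522; k=[.4752,-.038]
command_gripper(.65,15)
env.goto([*k,.12],quat(YAW-q0)); env.servo_line([*k,.057],velocity=.1,until_force=8); st()
command_gripper(0.0,15); st()
for q in np.linspace(q0,0.02,7)[1:]:
    env.servo_line([*knob(q),.057],quat(YAW-q),velocity=.06)
st()
r=env.servo_line([*(knob(0)+.008*np.array([np.cos(YAW),np.sin(YAW)])),.057],quat(YAW),velocity=.02,until_force=10); print(r); st()
print(knob(0)); command_gripper(.5); st()
p=telemetry.current_position(); env.servo_line([p[0],p[1],.13],velocity=.15)
env.goto([*(jig(0,-.09)),.2],quat(YAW)); st()
im,d,W=cloud('wrist'); save('w2.png',im); np.savez('w2.npz',im=im,d=d,W=W,M=camera_info('wrist')['cam_to_world'])
E
```

```text
t 2.77 p [ 0.4758 -0.0382  0.0577] F [-0.9 -0.9  0.9] w 0.651
t 3.44 p [ 0.4751 -0.038   0.0571] F [-1.5  0.4  3.6] w 0.225
t 4.98 p [ 0.5104 -0.037   0.057 ] F [-0.4  6.3  2.1] w 0.221
True
t 5.3 p [ 0.5121 -0.0365  0.057 ] F [-1.6  0.1  6.7] w 0.222
[ 0.5120033  -0.03722927]
t 5.88 p [ 0.5125 -0.0352  0.0566] F [ 1.   0.9 -0. ] w 0.501
t 7.08 p [ 0.5399 -0.1281  0.1989] F [-0.1  0.7 -0.5] w 0.497
```

View pics/w2.png

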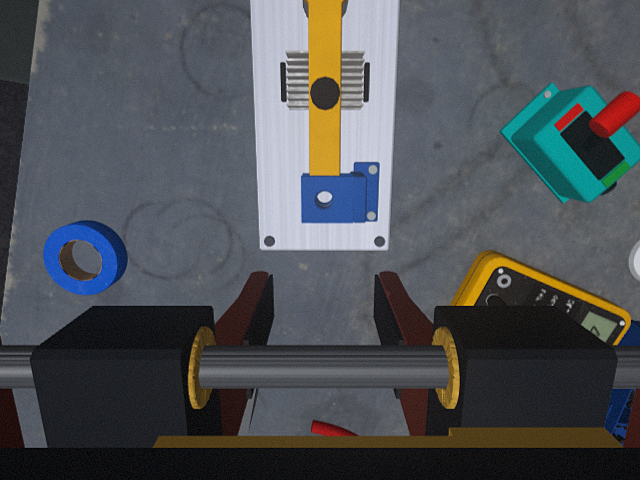

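The bar now lies along the jig, with the knob at (325,93), the ear's hole at (324,198) and the eye's ring under it. I compute the hole position and bar angle, then look at the pin from near.

Run:
```python
from h import *
ci=camera_info('wrist'); f=np.load('w2.npz'); im=f['im']; ci['cam_to_world']=f['M']
hsv=cv2.cvtColor(im,cv2.COLOR_RGB2HSV).astype(int)
m=~((abs(hsv[...,0]-110)<14)&(hsv[...,1]>100)); m=m.astype(np.uint8)
n,l,s,c=cv2.connectedComponentsWithStats(m[184:214,308:342]); 
for i in range(1,n): print('hole comp',s[i]+[308,184,0,0,0],c[i]+[308,184])
i=1+np.argmax(s[1:,4]); u0,v0,w,h=s[i,:4]
print('hole',ray(ci,u0+308+(w-1)/2,v0+184+(h-1)/2,.0595).round(4),'model',jig(0,-.07).round(4))
v,u=np.nonzero((hsv[75:112,300:350,2]<70)); u+=300;v+=75; print('knob',u.min(),u.max(),v.min(),v.max()); print(ray(ci,325,93,.086),knob(0))
y=(abs(hsv[...,0]-23)<6)&(hsv[...,1]>120)
for r in (20,50,130,165):
    x=np.nonzero(y[r,295:355])[0]+295; a=ray(ci,(x[0]+x[-1])/2,r,.05); c_,s_=np.cos(YAW),np.sin(YAW); dd=a-JC; print('bar mid jig xy',r,(c_*dd[0]+s_*dd[1]).round(4),(-s_*dd[0]+c_*dd[1]).round(4))
# pin
a=.09
env.goto([.50,-.36,.2],quat(a)); st()
im,d,W=cloud('wrist'); ci=camera_info('wrist'); save('w3.png',im)
hsv=cv2.cvtColor(im,cv2.COLOR_RGB2HSV).astype(int)
o=((abs(hsv[...,0]-12)<7)&(hsv[...,1]>170)&(hsv[...,2]>120)).astype(np.uint8)
n,l,s,c=cv2.connectedComponentsWithStats(o)
for i in range(1,n):
    if s[i,4]>60: print(s[i],c[i],ray(ci,*c[i],.081),np.nanmedian(W[l==i],0), 'top', np.nanmedian(W[(l==i)&(W[...,2]>.077)],0))
```

```text
hole comp [317 191  15  12 145] [324.17931034 196.49655172]
hole comp [317 201  15   6  30] [323.63333333 204.46666667]
hole [ 0.5323 -0.1058] model [ 0.5345 -0.1088]
knob 310 339 77 108
[ 0.51140106 -0.0371063 ] [ 0.5120033  -0.03722927]
bar mid jig xy 20 -0.001 0.0579
bar mid jig xy 50 -0.0009 0.0383
bar mid jig xy 130 -0.0012 -0.0174
bar mid jig xy 165 -0.0008 -0.0435
t 8.06 p [ 0.5011 -0.3575  0.1996] F [-0.1  0.1 -0.1] w 0.5
[317 163  24  26 481] [328.56548857 176.33471933] [ 0.50090965 -0.31763659] [ 0.50059783 -0.31789103  0.08150712] top [ 0.50086431 -0.31818469  0.081542  ]
```

View pics/w3.png

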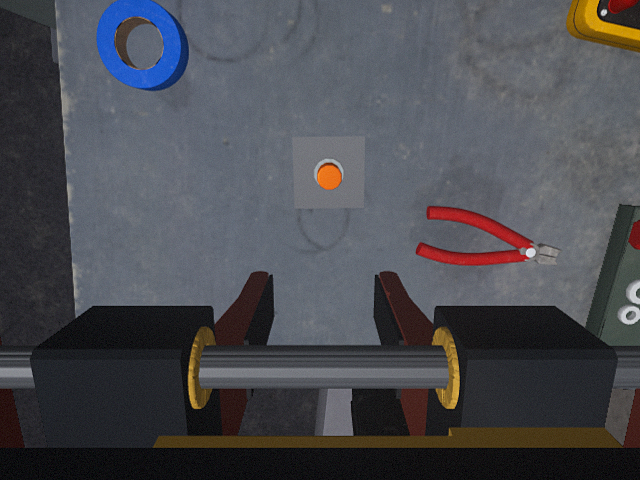

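The pin's handle top is at (328,176), which gives (0.501,-0.318) at z = 0.081. This agrees with the other two views and the stand centre. Tape and cutters are clear of the approach.

Run:
```python
from h import *
p=[.5009,-.318]; a=.09; h=[.533,-.108]
env.servo_line([*p,.11],velocity=.2); env.servo_line([*p,.057],velocity=.1,until_force=8); st()
command_gripper(0.0,30); st()
env.servo_line([*p,.145],velocity=.12); st()
print('grasp force',telemetry.current_grasp_force())
env.goto([*h,.14],quat(YAW)); env.pause(.3); st()
env.servo_line([*h,.108],velocity=.1)
r=env.servo_line([*h,.070],velocity=.04,until_force=8); print(r); st()
```

```text
t 9.44 p [ 0.5012 -0.3183  0.0574] F [-0.1  0.3  0. ] w 0.499
t 9.97 p [ 0.5011 -0.3181  0.0573] F [0.  0.8 3.3] w 0.196
t 10.86 p [ 0.5004 -0.3177  0.1442] F [-0.3  0.4 -0.8] w 0.196
grasp force 29.99855690104596
t 12.02 p [ 0.5329 -0.1094  0.14  ] F [0.4 0.1 0.2] w 0.198
True
t 13.33 p [ 0.5332 -0.1082  0.0718] F [-0.5  0.4  5.4] w 0.199
```

It stopped at a TCP height of 0.0718, which puts the collar at 0.0595, so it is home. I release, back off and look at it along with the cutout.

Run:
```python
from h import *
h=telemetry.current_position(); command_gripper(.45); 
env.servo_line([h[0],h[1],.16],velocity=.15); st()
env.goto([*(jig(0,-.11)),.2],quat(YAW)); 
im,d,W=cloud('wrist'); save('w4.png',im[:300])
hsv=cv2.cvtColor(im,cv2.COLOR_RGB2HSV).astype(int)
o=(abs(hsv[...,0]-12)<7)&(hsv[...,1]>170)&(hsv[...,2]>120)&(W[...,2]>.06)&(W[...,2]<.12); print('handle top',np.nanmedian(W[o],0),np.nanpercentile(W[o][:,2],95),'want z .0955')
command_gripper(0.0)
env.goto([.47,.24,.22],quat(0)); env.pause(.2); st()
im,d,W=cloud('wrist'); save('w5.png',im); ci=camera_info('wrist'); np.savez('w5.npz',im=im,d=d,W=W,M=ci['cam_to_world'])
hsv=cv2.cvtColor(im,cv2.COLOR_RGB2HSV).astype(int); H,S=hsv[...,0],hsv[...,1]
reg=(W[...,1]>.26)
for t,m in(('grip',((H<8)|(H>172))&(S>140)&(W[...,2]>.08)),('red',((H<8)|(H>172))&(S>140)&(abs(W[...,2]-.051)<.006)),('green',(abs(H-60)<18)&(S>90)&(abs(W[...,2]-.051)<.006))):
    p=W[m&reg]; v,u=np.nonzero(m&reg); print(t,len(p),np.median(p,0).round(4),p.min(0).round(4),p.max(0).round(4),np.median(u),np.median(v))
```

```text
t 14.63 p [ 0.5327 -0.1082  0.1593] F [ 0.5  0.3 -1.2] w 0.448
handle top [ 0.53199416 -0.10781901  0.09599452] 0.09723352876868482 want z .0955
t 17.43 p [0.4705 0.2391 0.2199] F [-0.7  0.2  0.1] w 0.005
grip 1029 [0.4547 0.3222 0.1135] [0.3977 0.2602 0.106 ] [0.5111 0.3361 0.3392] 299.0 110.0
red 262 [0.4232 0.3309 0.0523] [0.4173 0.3157 0.0492] [0.4455 0.3431 0.0542] 264.0 103.0
green 247 [0.4811 0.3156 0.0523] [0.4755 0.3048 0.049 ] [0.4866 0.327  0.054 ] 337.0 123.0
```

View pics/w4.png

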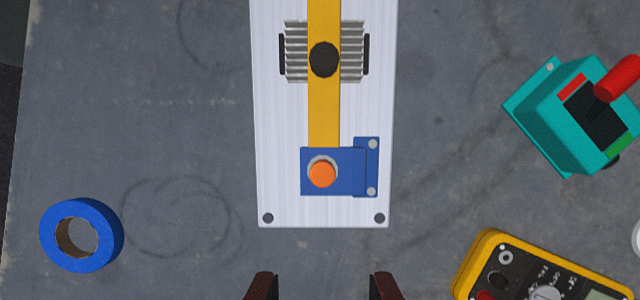

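View pics/w5.png

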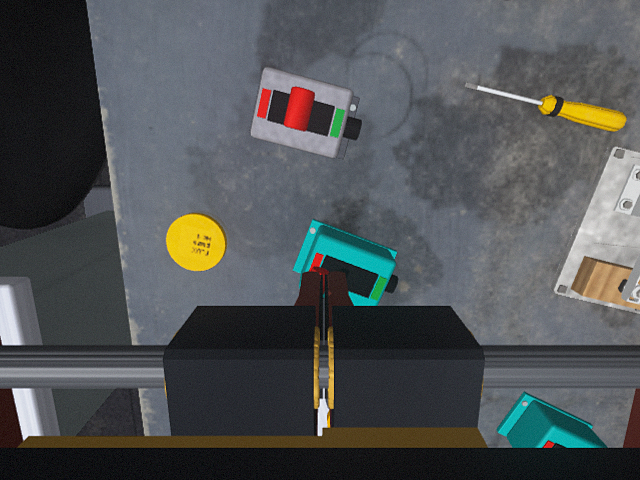

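The pin is home: its handle top is at z = 0.096, where 0.0955 is expected, and within about 2 mm of the hole. In the wrist view the grey cutout has its lever roll at (299,110), the red mark at (264,103) and the green mark at (337,123). That puts its centre at (0.452,0.323) with yaw -0.26 and the lever about upright. I straddle the lever and push it both ways.

Run:
```python
from h import *
c=np.array([.4522,.3233]); a=np.arctan2(-.0153,.0579); ex=np.array([np.cos(a),np.sin(a)])
P=lambda s,z:[*(c+s*ex),z]
sx=lambda:round(float((telemetry.current_position()[:2]-c)@ex),4)
command_gripper(.5); env.goto(P(.002,.18),quat(a)); env.servo_line(P(.002,.088),velocity=.12,until_force=8); st()
print(env.servo_line(P(-.056,.088),velocity=.05,until_force=10),sx()); st(); env.pause(.1)
print(env.servo_line(P(.056,.088),velocity=.06,until_force=10),sx()); st(); env.pause(.2)
env.servo_line(P(.029,.088),velocity=.05); env.servo_line(P(.029,.2),velocity=.15)
env.goto([.47,.24,.22],quat(0)); env.pause(.2); st()
im,d,W=cloud('wrist'); save('w6.png',im)
hsv=cv2.cvtColor(im,cv2.COLOR_RGB2HSV).astype(int); H,S=hsv[...,0],hsv[...,1]
p=W[((H<8)|(H>172))&(S>140)&(W[...,2]>.08)&(W[...,2]<.13)&(W[...,1]>.28)]; m=np.median(p,0); print('grip',len(p),m,'along x',(m[:2]-c)@ex)
im,d,W=cloud('scene'); save('s6.png',im)
```

```text
t 19.71 p [0.4547 0.3229 0.0888] F [0.4 0.5 0.6] w 0.499
True -0.0414
t 20.56 p [0.4121 0.3339 0.0883] F [ 1.6 -1.6  3.6] w 0.501
True 0.0409
t 21.91 p [0.4916 0.3125 0.0873] F [-2.1 -1.1  4.9] w 0.496
t 24.02 p [0.4696 0.2411 0.2193] F [-0.7  0.8  0. ] w 0.501
grip 905 [0.47949354 0.31620311 0.10597383] along x 0.02820089638736021
```

View pics/w6.png

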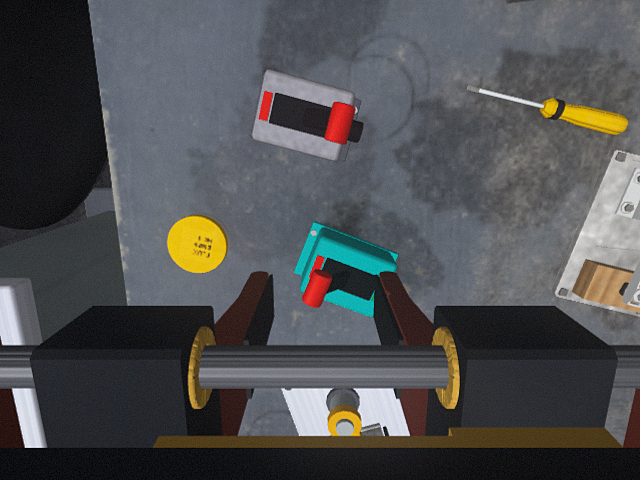

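View pics/s6.png

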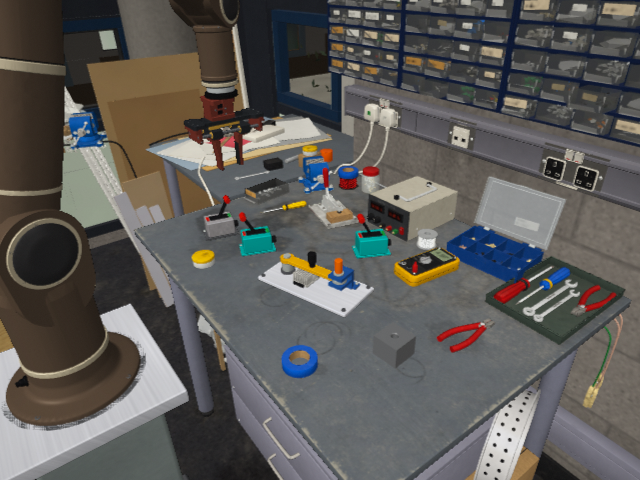

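The lever roll now covers the green mark at (340,123), 28 mm along +x, which is fully on. The off stop was symmetric at -0.041. The scene shows the pin in the yoke at (340,272), with the tin, tape and cutters where they were.

```bash
python3 -c "
from h import *
print(workorder.job_done()); st()"
```

```text
the job is handed in; nothing more can be done
None
the job is handed in; nothing more can be done
```

The job is handed in at about 24 s on the robot clock, with no verdict returned: the bar is in the yoke, the pin is fully home, the lever was pushed off then on, the arm is clear, and the tin, tape and cutters look unmoved in the last picture.

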